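Clear the jar and latch the paint cabinet

TASK

The tall jar stands in the way of the little plywood cabinet's open door. Set it upright in the rimmed tray on top of the cabinet, then push the door shut until its sprung latch snaps in and the door stays shut by itself. Push gently, never with more than 16 N (about a kilo and a half), do not slam the door, and leave the brush pot, the tub and the palette where they are.

Things in the scene. Friction and masses are not known exactly. Their poses are not given: they have to be found in the camera images.
- cabinet: Small plywood cabinet fixed to the bench. Origin on the bench, mid-width, in the hinge-axis plane: x into the cabinet, y along the front to the hinge side (robot's left), z up. Carcass spans x 15 to 155, y -99 to 99, z 0 to 150 mm. A steel strike bracket on its right (-y) flank, z 55 to 85 mm, reaches to y -105 and up to 26 mm in front of the origin.
- tray (a point): Centre of the tray on the cabinet's roof, on the roof's surface, 150 mm above the bench (cabinet frame x 80, y 45 mm). Square dark wood rim, 90 mm inside, 100 mm outside, 10 mm high. Axes as the cabinet's.
- door_hinge (a point): Point on the door's vertical hinge axis at bench height (cabinet frame x 0, y 90 mm); fixed. Axes as the cabinet's.
- door (a joint): Door angle, rad: 0 is shut, parallel to the front; grows as the free edge swings out to the robot (hinge at the robot's left; starts 1.0 to 1.3). Plywood panel 170 mm wide from the hinge axis, 12 to 142 mm above the bench, 14 mm thick: inner face in the hinge axis, outer face 14 mm outward. 0.45 kg, swings freely. Knob on it: 20 mm proud, 22 mm wide, 135 mm from the hinge, 45 mm high.
- door_push (a point): Good place to push: on the door's outer face, 140 mm from the hinge axis, 107 mm above the bench; moves with the door. x points through the door to the inside, y along it to the hinge. From 0.25 to 0.13 rad on a spring pin pushes back with 1.5 to 3 N; over the last 6 mm the latch adds to it, 8 to 12 N in all, which drops to a few N as it snaps in. A hard stop follows 2 mm later.
- jar: Tall straight jar of amber glass with a pale label and a black screw cap, 50 mm in diameter over its full height of 150 mm, about 0.3 kg, standing on the bench between the open door and the cabinet. Origin: centre of its underside.
- brush_pot: White pot of brushes, 64 mm wide, pot 95 mm and brushes about 220 mm high, right of the cabinet. Origin: centre of its underside. Leave alone.
- tub: Low white tub with a black lid, 72 mm wide, 65 mm high, left of the cabinet. Origin: centre of its underside. Leave alone.
- palette: White ceramic palette slab with dabs of dried paint, 110 x 75 x 14 mm, on the bench to the right, in front of the cabinet. Origin: centre of its underside. Leave alone.
- bolt (a point): Tip of the door's sprung brass bolt, 70 mm above the bench, 10 mm out of the free edge, 45 degree bevel to the inside; moves with the door. In the last 6 mm it climbs the strike, then snaps in behind it. The strike sits up to 9 mm deeper or shallower, not measured: the latched door angle is anywhere from -0.06 to 0.06. Not latched, the door springs back to 0.12 or more.

How it is judged (in metres and radians):
On the way, in this order (a step that is already met when the one before it is completed fails the run):
1. the jar stands upright and released in the tray on the roof (horizontal distance between jar and tray below 0.03 m and z of jar in the frame of tray below 0.006 m and angle between jar's own z axis and vertical below 0.1 rad and contact force between the fingers and jar below 0.1 N), for 0.2 s.
2. the door is pushed to where its latch catches (value of joint door below 0.09 rad), for 0.1 s.
At the end, for the whole second after the job is handed in: The door, let go, stays within 0.09 rad of shut (held by the latch); the jar stands upright (within 0.1 rad) and at rest in the tray, its centre within 30 mm of the tray's; brush pot, tub and palette are within 20 mm of where they were (horizontal distance between jar and tray below 0.03 m and z of jar in the frame of tray below 0.006 m and angle between jar's own z axis and vertical below 0.1 rad and linear speed of jar below 0.02 m/s and value of joint door below 0.09 rad and distance of each of brush_pot, tub, palette from where it was at the start of the episode below 0.02 m); the robot touches nothing.
It fails at once if the robot pushes the door with more than 16 N (contact force between any of the fingers, the arm and door above 16 N).
It fails at once if the door is slammed: it swings shut faster than 2.5 rad/s (velocity of joint door below -2.5 rad/s).
It fails at once if the jar is tipped over (angle between jar's own z axis and vertical above 0.6 rad).
It fails at once if a bystander is knocked away (distance of any of brush_pot, tub, palette from where it was at the start of the episode above 0.03 m).
It also fails if it takes over 67 s, if anything falls off the work surface, if the arm or the gripper's body presses on something with over 40 N, if the wrist force passes 120 N, or if a joint passes its speed limit or range.

ROBOT

A 6-joint arm with a two-finger parallel gripper is mounted at the origin on the work surface. World frame = base frame: x ahead of the robot, y to its left, z up, the work surface at z = 0. Lengths are in mm, angles in rad, forces in N, time in s.
With the tool pointing down it reaches from about 350 to 975 mm from the base axis. Payload 7.1 kg.
Tool frame: the origin (TCP) lies between the finger pads; the fingertips stand 19 mm ahead of it and the grasp point (between the pads) is the TCP (ctrl.tcp_to_tips is the distance from the TCP to the fingertips, in mm); z points along the fingers, y is the line along which they close (so a half turn about z gives the same grasp; the last joint's range is limited). The gripper opens to 88 mm and grips with 3 to 60 N. Pads are 20 mm wide; open, the fingers measure 115 mm over their backs; the gripper's body (75 mm by 178 mm) begins 61 mm behind the grasp point.
Start: joints at [1.181, 0.423, 1.63, -0, 1.089, -0.019], TCP at [226.444, 582.519, 241.675] pointing down, gripper open.
Joint ranges: [-3, 3], [-0.9, 2.11], [0.09, 2.58], [-1.31, 4.45], [0.11, 2.69], [-2.54, 2.54]. Speed limits (rad/s): [2.39, 2.39, 3.01, 3.14, 3.14, 3.14].

INTERFACE

Orientations are given as a rotation vector (axis times angle).
In Python, from workcell import status, optics, ctrl gives the robot as it stands. The module is installed in compiled form; this text tells all that it offers.
- The arm moves only by the shell command python3 -m inch 'ROWS'. ROWS is JSON, a list that holds one entry, the list of rows, each a list of 7 numbers: the shift along the tool's x, y, z in mm, then the turn, a rotation vector about the tool's x, y, z in rad, then the opening in per cent of the stroke, from 0 (shut) to 100 (fully open). A call has 1 to 20 rows; each row is the pose to reach, as a shift and turn from the pose commanded when the call began, along the tool's axes at that moment; what a row does not reach only later rows make up. A row lasts 1/10 s, in which the tool goes at most 50 mm and 8.59 degrees, less where a joint would pass 70% of its speed; a pose out of reach is approached as far as the arm can. A call with a gripper value outside its range is refused whole. The fingers move at their own pace and stop on an object; the grip force is fixed at half the most. Time passes only in rows, so rows that repeat a pose let the fingers close. It gives the time, the measured TCP pose, the force, the opening and the grip force at its end, in the units of the state.
- status.get_obs(): the state, without advancing time (a new reading comes with each control period).
- optics.get_image(name): name is "scene" or "side" or "wrist"; returns a dict with "frame" (480x640x3 uint8, red, green, blue), "fx", "fy", "cx", "cy" (pixels), "k1" (the pictures are not rectified: a ray, as slopes to the right and down, at radius r is drawn at 1 + k1 r^2 times it, then the intrinsics apply), "rvec" (rotation vector, rad) and "tvec" (3), from world to camera coordinates, as OpenCV has them; the wrist camera has in their place "hand_eye" (4x4, takes a point from camera to tool coordinates, whose origin is the TCP and whose axes are the flange's). Camera axes: x right, y down, z forward; pixel columns grow to the right and rows downward; lengths in mm; the calibration is good to about 2 mm. A picture is of the moment at which its call begins: read the wrist's pose just before it. There is no depth.
- ctrl.close_job(): hands the job in; it is judged then, once.
The state is a dict: "t": time; "qpos": joint angles; "qvel": joint speeds; "joint_torque": joint torques, N m; "ee_pos": TCP position; "orientation": TCP orientation; "ft_force": force on the tool from outside, world axes, zero at the start; "moment": the same for the moment, N m; "width": finger opening in mm; "grasp_force": force on a finger pad.
Only numpy, scipy, OpenCV 4.12 (cv2) and the standard library are available. Lean on these libraries where they do the work, as an engineer would, in place of code of your own. Each camera call takes 0.05 s, during which the arm holds its last target. There are 200 camera calls.

## Working session

There is one attempt and no reset: what is moved stays moved. The work goes in short steps, Python scripts to look and compute and a shell command to move; the robot and the scene stay as the last step left them, time stands still between calls to the robot, and variables do not carry over. Pictures are saved under pics/ and viewed, at most 10 in all, crops included, and the job is handed in when it is done.

```bash
mkdir -p pics; python3 - <<'E'
from workcell import status, optics, ctrl
import cv2
o=status.get_obs();print(o)
for n in ("scene","side","wrist"):
    d=optics.get_image(n);cv2.imwrite(f"pics/{n}0.png",d["frame"][:,:,::-1])
    print(n,{k:v for k,v in d.items() if k!="frame"})
E
```

```text
{'t': 0.0, 'qpos': array([ 1.18100195e+00,  4.23788978e-01,  1.63070656e+00, -4.08629382e-05,
        1.08861082e+00, -1.89842691e-02]), 'qvel': array([ 0.00013652, -0.00046382, -0.00046611, -0.00050506,  0.00263543,
        0.00108298]), 'joint_torque': array([-3.95662239e-03, -5.44628441e+01, -2.73676175e+01,  6.42719097e-02,
        2.27233936e-02, -1.32056816e-04]), 'ee_pos': array([226.25317696, 582.0310705 , 240.92756071]), 'orientation': array([-5.79056273e-01, -3.08748847e+00,  2.33955257e-03]), 'ft_force': array([-0.50657219,  0.28862022,  0.46022109]), 'moment': array([-0.00569979, -0.00438349, -0.0270645 ]), 'grasp_force': 0.0, 'width': 87.8974001351706}
scene {'fx': 461.8294841012019, 'fy': 461.8294841012019, 'cx': 325.4960368577749, 'cy': 237.67837735064805, 'k1': -0.08852535786269497, 'rvec': array([ 2.51016616, -0.10361129,  0.04906161]), 'tvec': array([-596.12099964,  102.06349025,  951.51311507])}
side {'fx': 451.1974312539808, 'fy': 451.1974312539808, 'cx': 312.587117687372, 'cy': 235.08131078259433, 'k1': 0.03305858386791963, 'rvec': array([ 2.28470369, -0.82580166,  0.29599712]), 'tvec': array([-488.81545909,  369.77231101,  739.95695908])}
wrist {'fx': 379.63191617938975, 'fy': 379.63191617938975, 'cx': 325.1015562933938, 'cy': 242.6696822773492, 'k1': -0.024135190024040836, 'hand_eye': array([[ 1.42043120e-04, -9.67593023e-01, -2.52514795e-01,
         6.91537414e+01],
       [ 9.99999804e-01, -1.64570008e-05,  6.25574319e-04,
        -3.49580292e-01],
       [-6.09456982e-04, -2.52514835e-01,  9.67592831e-01,
        -1.43016670e+02],
       [ 0.00000000e+00,  0.00000000e+00,  0.00000000e+00,
         1.00000000e+00]])}
```

View pics/scene0.png

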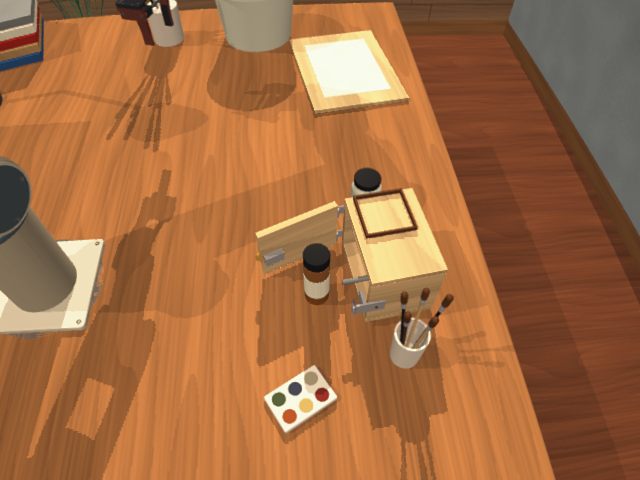

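View pics/side0.png

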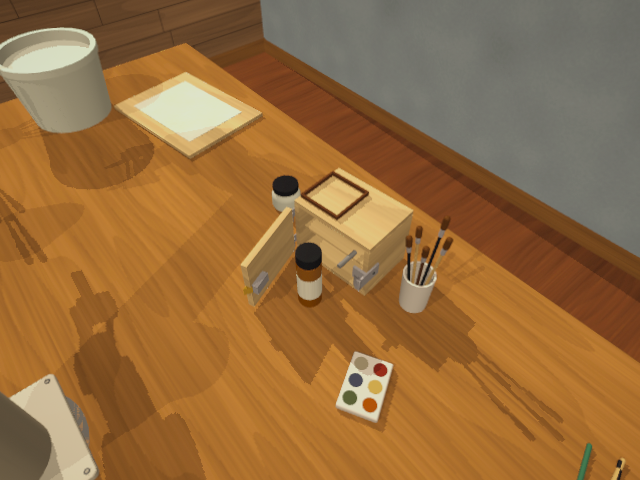

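The scene view shows the jar (cap at about 317,256) between the open door (258,234 to 338,207) and the cabinet (roof tray around 385,213). In the side view the jar cap is at (309,253) and the tray at (336,193). I'll enlarge both to read corners.

```bash
python3 - <<'E'
import cv2
a=cv2.imread("pics/scene0.png")[160:320,250:450];cv2.imwrite("pics/sc.png",cv2.resize(a,(800,640),interpolation=cv2.INTER_CUBIC)[:600])
a=cv2.imread("pics/side0.png")[165:315,230:430];cv2.imwrite("pics/si.png",cv2.resize(a,(800,600),interpolation=cv2.INTER_CUBIC))
E
```

```text
(no output)
```

View pics/sc.png

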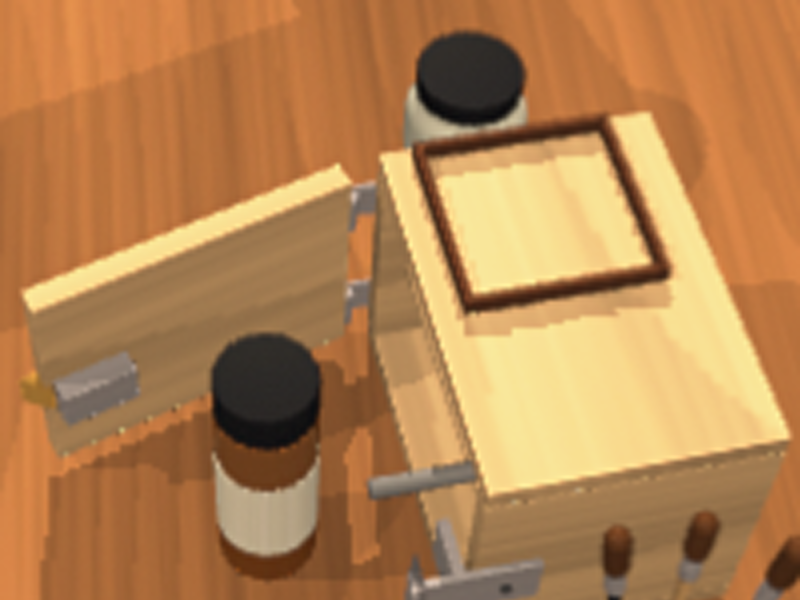

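View pics/si.png

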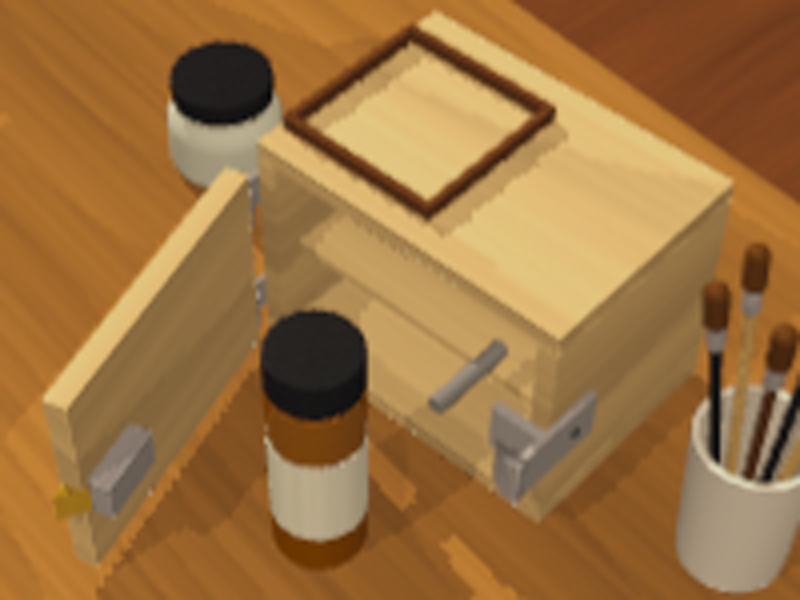

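The crops show roof corners, door top edge and the jar outline clearly. Next I fit cabinet pose, door angle and jar position jointly.

```bash
cat >h.py <<'E'
import numpy as np,cv2
from scipy.spatial.transform import Rotation as R
from workcell import status,optics,ctrl
def proj(d,P):
    P=np.atleast_2d(P)@R.from_rotvec(d["rvec"]).as_matrix().T+d["tvec"]
    s=P[:,:2]/P[:,2:];s=s*(1+d["k1"]*(s**2).sum(1,keepdims=True))
    return s*[d["fx"],d["fy"]]+[d["cx"],d["cy"]]
def fr(p,a,L): # local->world, yaw a
    c,s=np.cos(a),np.sin(a);L=np.atleast_2d(np.array(L,float))
    return np.c_[p[0]+c*L[:,0]-s*L[:,1],p[1]+s*L[:,0]+c*L[:,1],L[:,2]]
def doorpt(cab,th,r,out,z): # r from hinge, out = outward of inner face
    # shut: along -y from hinge, outward -x; opening rotates free edge to -x
    u=np.array([-np.sin(th),-np.cos(th)]);n=np.array([-np.cos(th),np.sin(th)])
    l=np.array([0,90])+r*u+out*n
    return fr(cab[:2],cab[2],[[*l,z]])[0]
def jarbox(d,x,y,z0=0):
    t=np.linspace(0,2*np.pi,60)
    c=np.vstack([np.c_[x+25*np.cos(t),y+25*np.sin(t),0*t+z] for z in (z0,z0+150)])
    q=proj(d,c);return np.array([q[:,0].min(),q[:,0].max(),q[:,1].min(),q[:,1].max()])
E
python3 - <<'E'
from h import *
from scipy.optimize import least_squares
D=[optics.get_image("scene"),optics.get_image("side")]
off=[np.array([250,160]),np.array([230,165])]
roof=[[15,99,150],[155,99,150],[155,-99,150],[15,-99,150]]
px=[[(380,153),(650,113),(788,438),(490,495)],[(260,145),(433,12),(732,185),(562,343)]]
dr=[[(38,312),(23,290),(352,180),(340,165),(65,455)],[(68,408),(45,398),(248,178),(228,167),(97,562)]]
jb=[[212,320,333,578],[262,368,310,567]]
def f(v):
    e=[]
    for d,o,p,q,j in zip(D,off,px,dr,jb):
        e.append((proj(d,fr(v[:2],v[2],roof))-np.array(p)/4-o).ravel())
        dp=[doorpt(v,v[3],r,t,z) for r,t,z in ((170,0,142),(170,14,142),(0,0,142),(0,14,142),(170,0,12))]
        e.append((proj(d,dp)-np.array(q)/4-o).ravel()[:])
        e.append(jarbox(d,v[4],v[5])-np.array(j)/4-np.repeat(o,2))
    return np.concatenate(e)
s=least_squares(f,[700,0,0,1.1,600,0],loss="soft_l1")
v=s.x;print(v.round(3));print(f(v).round(1))
np.save("v.npy",v)
print("tray",fr(v[:2],v[2],[[80,45,150]]),"hinge",fr(v[:2],v[2],[[0,90,0]]),"push",doorpt(v,v[3],140,14,107),"free",doorpt(v,v[3],170,0,142),"strike",fr(v[:2],v[2],[[-26,-105,70]]))
o=status.get_obs();print(o["ee_pos"],R.from_rotvec(o["orientation"]).as_matrix().round(3))
E
```

```text
[ 6.37027e+02 -3.72460e+01  1.23000e-01  1.29100e+00  5.74696e+02
 -6.35820e+01]
[-0.4  0.1 -0.1 -0.3  0.6  0.5 -1.2  0.3 -1.6 -0.  -0.7  0.1  0.1  0.5
 -0.4 -0.5 -1.6  0.9 -0.7  0.3 -0.9  0.9 -0.3 -1.8  1.5 -0.9  1.5 -1.1
 -0.2 -1.3  0.2 -0.2 -0.5 -0.5  0.8 -1.4 -0.1 -0.8  0.8  0.8 -0.1  0.4
 -1.5  0.6]
tray [[710.91403487  17.21175308 150.        ]] hinge [[626.00563164  52.07667904   0.        ]] push [491.71986597  10.08461864 107.        ] free [469.60736334 -14.55350684 142.        ] strike [[ 624.08004721 -144.63959412   70.        ]]
[226.3672353  582.30949487 241.31568763] [[-0.932  0.362 -0.   ]
 [ 0.362  0.932 -0.001]
 [ 0.    -0.001 -1.   ]]
```

```bash
python3 -m inch '[[[-559,-476,0,0,0,-0.37,100],[-559,-476,0,0,0,-0.37,100],[-559,-476,0,0,0,-0.37,100],[-559,-476,0,0,0,-0.37,100],[-559,-476,0,0,0,-0.37,100],[-559,-476,0,0,0,-0.37,100],[-559,-476,0,0,0,-0.37,100],[-559,-476,0,0,0,-0.37,100],[-559,-476,0,0,0,-0.37,100],[-559,-476,0,0,0,-0.37,100],[-559,-476,0,0,0,-0.37,100],[-559,-476,0,0,0,-0.37,100],[-559,-476,0,0,0,-0.37,100],[-559,-476,0,0,0,-0.37,100],[-559,-476,0,0,0,-0.37,100],[-559,-476,0,0,0,-0.37,100],[-559,-476,0,0,0,-0.37,100],[-559,-476,0,0,0,-0.37,100],[-559,-476,0,0,0,-0.37,100],[-559,-476,0,0,0,-0.37,100]]]'
python3 - <<'E'
from h import *
o=status.get_obs();d=optics.get_image("wrist");cv2.imwrite("pics/w1.png",d["frame"][:,:,::-1])
M=R.from_rotvec(o["orientation"]).as_matrix();H=d["hand_eye"]
print(o["t"],o["ee_pos"],M.round(3),o["qpos"].round(2))
# camera as world->cam, cap top predicted pixel box
Rw=M@H[:3,:3];tw=M@H[:3,3]+o["ee_pos"]
d["rvec"]=R.from_matrix(Rw.T).as_rotvec();d["tvec"]=-Rw.T@tw
v=np.load("v.npy");t=np.linspace(0,6.28,40)
q=proj(d,np.c_[v[4]+25*np.cos(t),v[5]+25*np.sin(t),0*t+150]);print(q.min(0),q.max(0))
s=optics.get_image("scene")
# brush pot: ray of pot bottom pixel to z=0
from scipy.optimize import fsolve
for px,z in (((411,328),95),((367,179),65)): print(fsolve(lambda a:proj(s,[a[0],a[1],z])[0]-px,[650,-150]))
for px in ((449,299),(404,298)): print("tip",fsolve(lambda a:proj(s,[a[0],a[1],215])[0]-px,[650,-150]))
E
```

```text
t: 2.25
ee_pos: [574.6, -62.6, 241.9]
orientation: [-0.001, 3.142, 0.0]
ft_force: [-0.9, 1.1, -0.2]
width: 87.9
grasp_force: 0.0
2.25 [574.64146916 -62.56209018 241.85862562] [[-1.    -0.001  0.   ]
 [-0.001  1.     0.   ]
 [-0.     0.    -1.   ]] [-0.13  0.35  1.74  0.    1.05 -1.7 ]
[284.79935326 216.53027649] [362.34457035 290.85210082]
[ 730.64416627 -196.19153391]
[709.21563696 190.04591726]
tip [ 768.08611885 -207.22683654]
tip [ 699.12181545 -199.54363277]
```

View pics/w1.png

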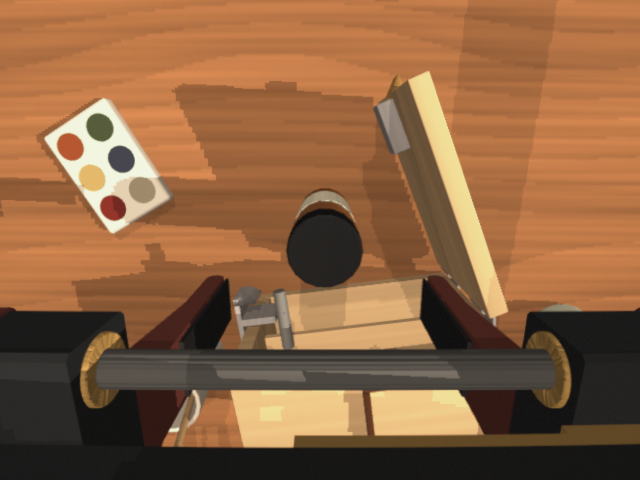

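The wrist view shows the cap centred at (325,248), about 2 mm nearer the robot than predicted, between the open fingers. I descend and grasp, then lift.

```bash
python3 -m inch '[[[2,0,30,0,0,0,100],[2,0,70,0,0,0,100],[2,0,100,0,0,0,100],[2,0,110,0,0,0,100],[2,0,110,0,0,0,100],[2,0,110,0,0,0,0],[2,0,110,0,0,0,0],[2,0,110,0,0,0,0],[2,0,110,0,0,0,0],[2,0,110,0,0,0,0],[2,0,110,0,0,0,0],[2,0,110,0,0,0,0],[2,0,110,0,0,0,0],[2,0,110,0,0,0,0],[2,0,110,0,0,0,0]]]'
```

```text
t: 3.85
ee_pos: [573.3, -63.6, 132.2]
orientation: [0.001, 3.141, 0.0]
ft_force: [-0.0, 0.9, 5.7]
width: 49.8
grasp_force: 30.0
```

```bash
python3 -m inch '[[[0,0,-15,0,0,0,0],[0,0,-45,0,0,0,0],[0,0,-85,0,0,0,0],[0,0,-125,0,0,0,0],[0,0,-165,0,0,0,0],[0,0,-185,0,0,0,0],[-15,10,-188,0,0,0,0],[-40,23,-188,0,0,0,0],[-70,40,-188,0,0,0,0],[-100,58,-188,0,0,0,0],[-125,72,-188,0,0,0,0],[-137,80,-188,0,0,0,0],[-138,81,-188,0,0,0,0],[-138,81,-188,0,0,0,0],[-138,81,-188,0,0,0,0],[-138,81,-188,0,0,0,0]]]'
python3 - <<'E'
from h import *
o=status.get_obs();print(o["ee_pos"],o["width"])
a=optics.get_image("scene")["frame"][130:290,290:490,::-1];b=optics.get_image("side")["frame"][80:240,230:430,::-1]
cv2.imwrite("pics/lift.png",cv2.resize(np.hstack([a,b]),(800,320),interpolation=cv2.INTER_CUBIC))
E
```

```text
t: 5.45
ee_pos: [710.2, 16.5, 320.0]
orientation: [-0.002, -3.141, 0.0]
ft_force: [-0.2, 0.3, -4.7]
width: 49.4
grasp_force: 30.0
[710.23806642  16.53766568 319.9544243 ] 49.43428797451974
```

View pics/lift.png

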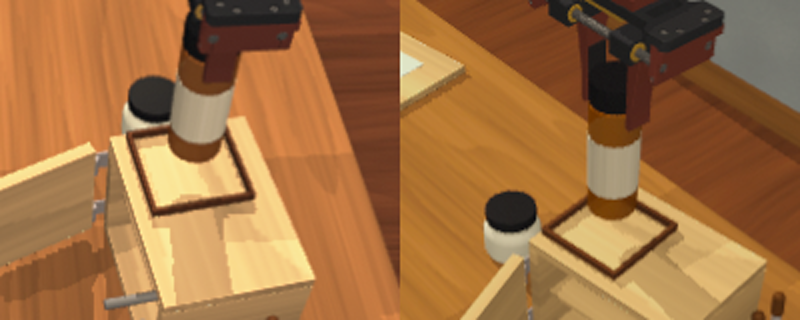

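The jar hangs upright above the tray in both views, so I lower it, stop at contact and release.

```bash
python3 -m inch '[[[0,0,12,0,0,0,0],[0,0,24,0,0,0,0],[0,0,31,0,0,0,0],[0,0,35,0,0,0,0],[0,0,37,0,0,0,0],[0,0,38,0,0,0,0],[0,0,38,0,0,0,0],[0,0,38,0,0,0,0],[0,0,38,0,0,0,0]]]'
```

```text
t: 6.45
ee_pos: [711.4, 17.3, 282.2]
orientation: [0.001, 3.14, 0.0]
ft_force: [-0.0, -0.6, -0.9]
width: 49.6
grasp_force: 30.0
```

```bash
python3 -m inch '[[[0,0,0.5,0,0,0,10],[0,0,0.5,0,0,0,60],[0,0,0.5,0,0,0,75],[0,0,0.5,0,0,0,100],[0,0,0.5,0,0,0,100],[0,0,0.5,0,0,0,100],[0,0,0.5,0,0,0,100],[0,0,0.5,0,0,0,100],[0,0,-10,0,0,0,100],[0,0,-30,0,0,0,100],[0,0,-60,0,0,0,100],[0,0,-80,0,0,0,100],[0,0,-80,0,0,0,100]]]'
python3 - <<'E'
from h import *
from scipy.optimize import fsolve
v=np.load("v.npy");S=[optics.get_image(n) for n in("scene","side")]
a=S[0]["frame"][110:270,290:490,::-1];b=S[1]["frame"][60:220,230:430,::-1]
cv2.imwrite("pics/placed.png",cv2.resize(np.hstack([a,b]),(800,320),interpolation=cv2.INTER_CUBIC))
t=fr(v[:2],v[2],[[80,45,150]])[0]
for s,o in zip(S,((290,110),(230,60))): print((jarbox(s,t[0],t[1],150)-np.repeat(o,2))*2)
# push path: tool x(=-X at yaw0) ; contact finger half 10 in push dir; centre path offset
for th in (1.29,1.1,.9,.7,.5,.35,.25,.18,.13,.09,.06,0,-.06):
    print(th,doorpt(v,th,140,14+10,107).round(1), "gap40",doorpt(v,th,140,64,107).round(1))
o=status.get_obs();print(o["ee_pos"],o["width"],v)
E
```

```text
t: 7.75
ee_pos: [712.6, 17.2, 366.4]
orientation: [0.001, 3.134, 0.0]
ft_force: [0.2, -0.5, 0.3]
width: 87.6
grasp_force: 0.0
[162.21304866 238.70103759  73.6663139  229.02862243]
[186.64958538 242.01542097 133.98808568 288.2134482 ]
1.29 [487.8  19.2 107. ] gap40 [472.1  56.  107. ]
1.1 [496.5  -6.3 107. ] gap40 [474.2  26.8 107. ]
0.9 [510.7 -30.9 107. ] gap40 [482.2  -2.8 107. ]
0.7 [529.5 -52.1 107. ] gap40 [496.  -30.3 107. ]
0.5 [552.1 -69.2 107. ] gap40 [514.9 -54.5 107. ]
0.35 [571.1 -78.9 107. ] gap40 [532.1 -69.9 107. ]
0.25 [584.4 -83.7 107. ] gap40 [544.8 -78.7 107. ]
0.18 [594.  -86.3 107. ] gap40 [554.1 -84.  107. ]
0.13 [601.  -87.7 107. ] gap40 [561.  -87.5 107. ]
0.09 [606.6 -88.6 107. ] gap40 [566.6 -89.9 107. ]
0.06 [610.8 -89.2 107. ] gap40 [570.9 -91.7 107. ]
0 [619.3 -89.8 107. ] gap40 [579.6 -94.7 107. ]
-0.06 [627.8 -90.  107. ] gap40 [588.5 -97.2 107. ]
[710.98583927  17.21718903 361.91429235] 87.99379553345527 [ 6.37026589e+02 -3.72459860e+01  1.22763207e-01  1.29081770e+00
  5.74695680e+02 -6.35817061e+01]
```

View pics/placed.png

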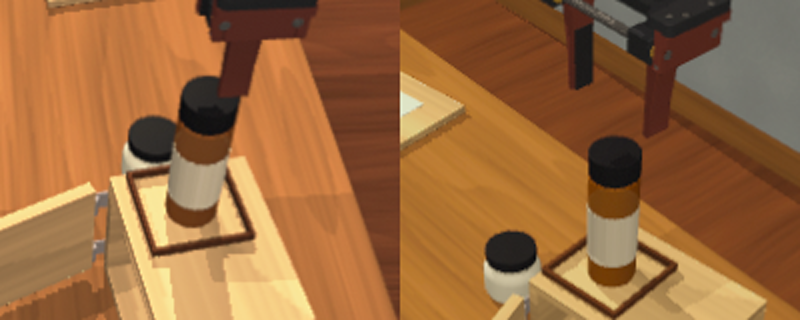

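The jar stands in the tray, within about 3 mm of its centre, with the fingers clear. Next I close the fingers and go to the outside of the door.

```bash
python3 -m inch '[[[40,8,-10,0,0,0.1,0],[85,16,-10,0,0,0.24,0],[130,25,-10,0,0,0.38,0],[175,33,-10,0,0,0.52,0],[215,41,0,0,0,0.66,0],[243,45,40,0,0,0.8,0],[243,45,85,0,0,0.94,0],[243,45,130,0,0,1.06,0],[243,45,175,0,0,1.17,0],[243,45,215,0,0,1.17,0],[243,45,240,0,0,1.17,0],[243,45,249,0,0,1.17,0],[243,45,249,0,0,1.17,0],[243,45,249,0,0,1.17,0],[243,45,249,0,0,1.17,0]]]'
python3 - <<'E'
from h import *
v=np.load("v.npy");o=status.get_obs();M=R.from_rotvec(o["orientation"]).as_matrix()
print(o["t"],o["ee_pos"],M.round(3),o["qpos"].round(2),o["width"],o["ft_force"])
y0=np.arctan2(-M[1,0],-M[0,0]);print("yaw",y0)
for gap in(20,10,5,0):print(gap,(M.T@(doorpt(v,v[3],140,24+gap,112)-o["ee_pos"])).round(1))
for th in (1.2,1.1,1,.9,.8,.7,.6,.5,.4,.35,.3):
    print(th,(M.T@(doorpt(v,th,140,24,112)-o["ee_pos"])).round(1), round(-(v[2]-th-y0),3))
a=optics.get_image("scene")["frame"][160:320,230:430,::-1];b=optics.get_image("side")["frame"][120:280,200:400,::-1]
cv2.imwrite("pics/pre.png",cv2.resize(np.hstack([a,b]),(800,320),interpolation=cv2.INTER_CUBIC))
E
```

```text
t: 9.35
ee_pos: [469.0, 62.5, 113.9]
orientation: [1.735, 2.617, 0.002]
ft_force: [0.2, 0.0, 0.1]
width: -0.0
grasp_force: 0.0
9.35 [468.98161868  62.49296326 113.92357514] [[-0.389  0.921  0.002]
 [ 0.921  0.389  0.   ]
 [-0.001  0.002 -1.   ]] [ 0.11  0.41  2.04 -0.    0.68 -0.29] -0.02728688374000783 [0.19282909 0.02770733 0.108884  ]
yaw -1.1707901871308266
20 [-27.1   0.4   1.9]
10 [-37.1   0.5   2. ]
5 [-42.1   0.5   2. ]
0 [-47.1   0.5   2. ]
1.2 [-59.9  -1.1   2. ] -0.094
1.1 [-74.1  -1.4   2. ] -0.194
1 [-88.3  -0.4   2. ] -0.294
0.9 [-102.3    2.1    2. ] -0.394
0.8 [-115.9    5.9    2. ] -0.494
0.7 [-129.1   11.1    2. ] -0.594
0.6 [-141.8   17.6    2.1] -0.694
0.5 [-153.7   25.3    2.1] -0.794
0.4 [-164.8   34.1    2.1] -0.894
0.35 [-170.    39.     2.1] -0.944
0.3 [-175.    44.1    2.1] -0.994
```

View pics/pre.png

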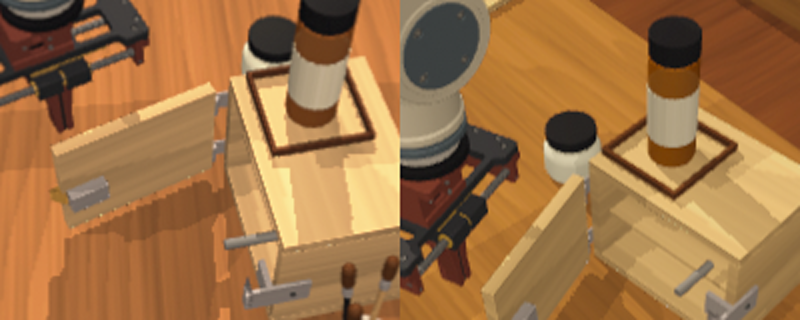

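The closed fingers stand beside the outer face near the free edge, and the jar is upright. I push through the free-swing range.

```bash
python3 -m inch '[[[-15,0,0,0,0,0,0],[-30,0,0,0,0,0,0],[-37,0,0,0,0,0,0],[-41,0,0,0,0,0,0],[-45,0,0,0,0,0,0],[-49,0,0,0,0,-0.01,0],[-53,0,0,0,0,-0.04,0],[-57,-1,0,0,0,-0.07,0],[-61,-1,0,0,0,-0.1,0],[-66,-1,0,0,0,-0.14,0],[-71,-1,0,0,0,-0.17,0],[-76,-1,0,0,0,-0.21,0],[-81,-1,0,0,0,-0.24,0],[-86,-1,0,0,0,-0.28,0],[-91,0,0,0,0,-0.31,0],[-96,1,0,0,0,-0.35,0],[-101,2,0,0,0,-0.39,0],[-106,3,0,0,0,-0.42,0],[-111,5,0,0,0,-0.46,0],[-116,6,0,0,0,-0.49,0]]]'
python3 - <<'E'
from h import *
v=np.load("v.npy");o=status.get_obs();M=R.from_rotvec(o["orientation"]).as_matrix()
y0=np.arctan2(-M[1,0],-M[0,0])
for th in (.8,.7,.6,.5,.4,.35,.3,.25,.2,.15,.1):
    print(th,(M.T@(doorpt(v,th,140,24,112)-o["ee_pos"])).round(1), round(-(v[2]-th-y0),3))
E
```

```text
t: 11.45
ee_pos: [518.8, -42.2, 112.6]
orientation: [-1.045, -2.962, 0.0]
ft_force: [0.6, 0.1, 0.3]
width: 0.6
grasp_force: 0.1
0.8 [-0.5  0.6  0.6] -0.001
0.7 [-14.6  -1.1   0.6] -0.101
0.6 [-28.8  -1.3   0.6] -0.201
0.5 [-42.9  -0.2   0.5] -0.301
0.4 [-56.9   2.4   0.5] -0.401
0.35 [-63.8   4.2   0.5] -0.451
0.3 [-70.5   6.3   0.5] -0.501
0.25 [-77.2   8.8   0.5] -0.551
0.2 [-83.7  11.6   0.5] -0.601
0.15 [-90.1  14.7   0.5] -0.651
0.1 [-96.3  18.2   0.5] -0.701
```

```bash
python3 -m inch '[[[-5,0,0,0,0,-0.03,0],[-10,-1,0,0,0,-0.07,0],[-15,-1,0,0,0,-0.1,0],[-20,-1,0,0,0,-0.14,0],[-25,-1,0,0,0,-0.17,0],[-30,-1,0,0,0,-0.21,0],[-35,-1,0,0,0,-0.24,0],[-39,0,0,0,0,-0.27,0],[-43,0,0,0,0,-0.3,0],[-47,1,0,0,0,-0.33,0],[-50,1,0,0,0,-0.35,0],[-53,2,0,0,0,-0.37,0],[-56,2,0,0,0,-0.39,0],[-58,3,0,0,0,-0.41,0],[-60,3,0,0,0,-0.42,0],[-62,4,0,0,0,-0.44,0],[-64,4,0,0,0,-0.45,0],[-66,5,0,0,0,-0.47,0],[-68,5,0,0,0,-0.48,0],[-70,6,0,0,0,-0.5,0]]]'
python3 - <<'E'
from h import *
from scipy.optimize import least_squares
v=np.load("v.npy");o=status.get_obs();M=R.from_rotvec(o["orientation"]).as_matrix()
y0=np.arctan2(-M[1,0],-M[0,0])
for th in (.3,.25,.2,.16,.13,.11,.09,.06,.03,0,-.03,-.06,-.09):
    print(th,(M.T@(doorpt(v,th,140,24,112)-o["ee_pos"])).round(1), round(-(v[2]-th-y0),3))
print(o["ft_force"])
a=optics.get_image("scene")["frame"][160:310,280:480,::-1]
cv2.imwrite("pics/mid.png",cv2.resize(a,(800,600),interpolation=cv2.INTER_CUBIC))
E
```

```text
t: 13.45
ee_pos: [577.0, -81.6, 112.7]
orientation: [-0.282, -3.129, 0.0]
ft_force: [0.0, -0.2, -0.1]
width: 0.3
grasp_force: 0.1
0.3 [-0.6  0.2  0.7] -0.002
0.25 [-7.7 -0.8  0.7] -0.052
0.2 [-14.7  -1.5   0.7] -0.102
0.16 [-20.4  -1.7   0.7] -0.142
0.13 [-24.7  -1.8   0.7] -0.172
0.11 [-27.5  -1.7   0.7] -0.192
0.09 [-30.3  -1.7   0.7] -0.212
0.06 [-34.6  -1.4   0.7] -0.242
0.03 [-38.8  -1.    0.7] -0.272
0 [-43.1  -0.5   0.7] -0.302
-0.03 [-47.3   0.1   0.7] -0.332
-0.06 [-51.5   0.8   0.7] -0.362
-0.09 [-55.7   1.7   0.7] -0.392
[ 0.03171547 -0.17285271 -0.06555544]
```

View pics/mid.png

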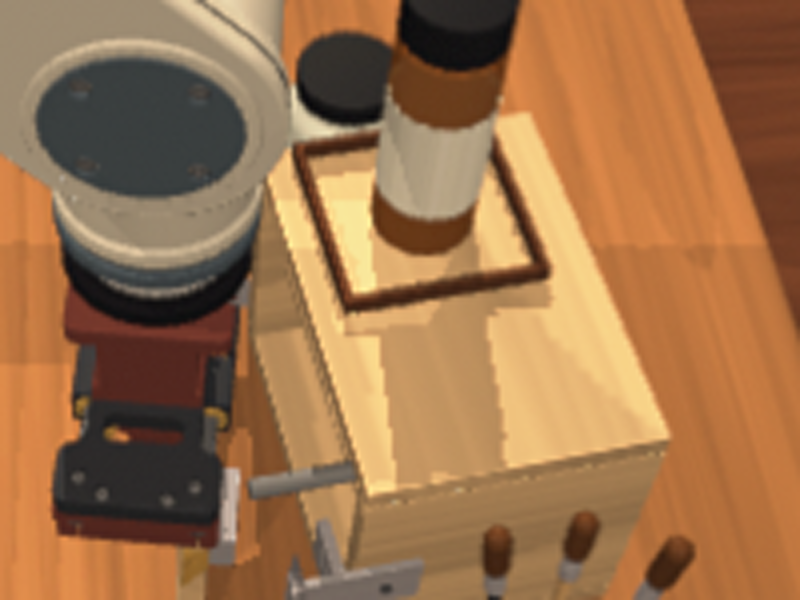

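The door follows, with the bolt near (193,565), just before the spring pin. From here I use small steps.

```bash
python3 -m inch '[[[-2,0,0,0,0,-0.02,0],[-4,0,0,0,0,-0.03,0],[-6,-1,0,0,0,-0.05,0],[-8,-1,0,0,0,-0.06,0],[-10,-1,0,0,0,-0.07,0],[-12,-1,0,0,0,-0.08,0],[-14,-1,0,0,0,-0.1,0],[-16,-1,0,0,0,-0.11,0],[-18,-2,0,0,0,-0.13,0],[-19,-2,0,0,0,-0.13,0],[-20,-2,0,0,0,-0.14,0]]]'; python3 -m inch '[[[-1,0,0,0,0,-0.01,0],[-2,0,0,0,0,-0.01,0],[-3,0,0,0,0,-0.02,0],[-4,0,0,0,0,-0.03,0]]]'
```

```text
t: 14.6
ee_pos: [595.9, -87.0, 112.5]
orientation: [-0.063, -3.14, -0.0]
ft_force: [-1.6, 1.3, 0.1]
width: 0.4
grasp_force: 1.1
t: 15.0
ee_pos: [600.2, -87.5, 112.6]
orientation: [-0.016, -3.141, 0.001]
ft_force: [-1.7, -2.2, -0.0]
width: 0.3
grasp_force: 1.3
```

```bash
python3 -m inch '[[[-1,0,0,0,0,-0.01,0],[-2,0,0,0,0,-0.01,0],[-3,0,0,0,0,-0.02,0],[-4,-0.5,0,0,0,-0.03,0]]]'; python3 -m inch '[[[-1,0,0,0,0,-0.01,0],[-2,0,0,0,0,-0.01,0],[-3,0,0,0,0,-0.02,0]]]';  python3 -m inch '[[[-1,0,0,0,0,-0.01,0],[-2,0,0,0,0,-0.01,0]]]'
```

```text
t: 15.4
ee_pos: [604.3, -87.6, 112.7]
orientation: [0.031, -3.141, -0.001]
ft_force: [-2.4, 0.7, -0.5]
width: 0.4
grasp_force: 1.2
t: 15.7
ee_pos: [607.4, -87.8, 112.7]
orientation: [-0.062, 3.141, -0.0]
ft_force: [-3.2, -3.0, 0.1]
width: 0.4
grasp_force: 1.5
t: 15.9
ee_pos: [609.3, -87.7, 112.7]
orientation: [-0.078, 3.141, -0.0]
ft_force: [-2.3, -2.9, -0.2]
width: 0.5
grasp_force: 1.5
```

```bash
python3 -m inch '[[[-1,-0.5,0,0,0,-0.01,0],[-2,-1,0,0,0,-0.01,0]]]'; python3 -m inch '[[[-1,-0.5,0,0,0,-0.01,0],[-2,-0.5,0,0,0,-0.01,0]]]'
```

```text
t: 16.1
ee_pos: [611.3, -88.1, 112.7]
orientation: [0.093, -3.14, -0.001]
ft_force: [-3.6, 1.7, 0.5]
width: 0.5
grasp_force: 1.3
t: 16.3
ee_pos: [613.3, -88.6, 112.6]
orientation: [0.11, -3.14, -0.001]
ft_force: [-3.4, 1.4, 0.6]
width: 0.6
grasp_force: 1.4
```

```bash
python3 -m inch '[[[-1,0,0,0,0,-0.007,0]]]'; python3 -m inch '[[[-1,0,0,0,0,-0.007,0]]]'; python3 -m inch '[[[-1,0,0,0,0,-0.007,0]]]'
```

```text
t: 16.4
ee_pos: [614.1, -88.7, 112.6]
orientation: [0.12, -3.139, -0.0]
ft_force: [-6.1, 0.7, 2.0]
width: 0.8
grasp_force: 2.9
t: 16.5
ee_pos: [614.5, -88.7, 112.6]
orientation: [0.132, -3.137, -0.0]
ft_force: [-6.4, -0.0, 4.0]
width: 0.3
grasp_force: 3.6
t: 16.6
ee_pos: [615.2, -88.8, 112.6]
orientation: [0.143, -3.136, -0.0]
ft_force: [-7.9, -0.7, 4.3]
width: 0.3
grasp_force: 4.0
```

```bash
python3 -m inch '[[[-0.7,0,-0.4,0,0,-0.005,0]]]'; python3 -m inch '[[[-0.7,0,0,0,0,-0.005,0]]]'
```

```text
t: 16.7
ee_pos: [615.4, -88.8, 112.7]
orientation: [0.151, -3.134, -0.0]
ft_force: [-8.0, -0.9, 0.2]
width: 0.3
grasp_force: 4.2
t: 16.8
ee_pos: [616.0, -88.9, 112.7]
orientation: [0.158, -3.134, 0.0]
ft_force: [-8.6, -2.6, 2.1]
width: 0.4
grasp_force: 4.5
```

```bash
python3 -m inch '[[[-0.7,-0.2,-0.2,0,0,-0.005,0]]]'; python3 -m inch '[[[-0.7,-0.2,-0.2,0,0,-0.005,0]]]'
```

```text
t: 16.9
ee_pos: [616.4, -88.9, 112.7]
orientation: [0.166, -3.133, -0.0]
ft_force: [-9.6, -1.3, 1.4]
width: 0.8
grasp_force: 4.7
t: 17.0
ee_pos: [616.8, -89.0, 112.7]
orientation: [0.174, -3.132, -0.001]
ft_force: [-10.0, -0.7, 0.4]
width: 0.6
grasp_force: 4.9
```

```bash
python3 -m inch '[[[-0.7,-0.1,-0.1,0,0,-0.005,0]]]'; python3 -m inch '[[[-0.6,-0.1,-0.1,0,0,-0.004,0]]]'
```

```text
t: 17.1
ee_pos: [617.3, -89.0, 112.7]
orientation: [0.182, -3.131, -0.001]
ft_force: [-11.2, -1.5, 1.4]
width: 0.1
grasp_force: 5.2
t: 17.2
ee_pos: [617.6, -89.0, 112.7]
orientation: [0.188, -3.13, -0.001]
ft_force: [-11.1, -0.3, 1.5]
width: 0.7
grasp_force: 5.5
```

```bash
python3 -m inch '[[[-0.6,0,-0.1,0,0,-0.004,0]]]'; python3 -m inch '[[[0,0,0,0,0,0,0]]]'
```

```text
t: 17.3
ee_pos: [618.1, -89.1, 112.7]
orientation: [0.194, -3.129, -0.001]
ft_force: [-11.5, -1.3, 0.7]
width: 0.5
grasp_force: 5.8
t: 17.4
ee_pos: [619.7, -89.0, 113.0]
orientation: [0.194, -3.133, -0.0]
ft_force: [-2.8, -0.4, -2.7]
width: 0.4
grasp_force: 1.6
```

The force fell from 11.5 to 2.8 N, so the latch has snapped in. I back off and check.

```bash
python3 -m inch '[[[0,0,0,0,0,0,0],[0,0,0,0,0,0,0],[3,0,0,0,0,0,0],[10,0,0,0,0,0,0],[30,0,0,0,0,0,0],[60,0,0,0,0,0,0],[100,0,0,0,0,0,0],[100,0,-50,0,0,0,0],[100,0,-100,0,0,0,0],[100,50,-150,0,0,0,0],[100,100,-150,0,0,0,0],[100,150,-150,0,0,0,0],[100,200,-150,0,0,0,0],[100,200,-150,0,0,0,0],[100,200,-150,0,0,0,0],[100,200,-150,0,0,0,0],[100,200,-150,0,0,0,0]]]'
python3 - <<'E'
from h import *
a=optics.get_image("scene")["frame"][150:410,240:480,::-1];b=optics.get_image("side")["frame"][70:330,230:470,::-1]
cv2.imwrite("pics/end.png",cv2.resize(np.hstack([a,b]),(800,433),interpolation=cv2.INTER_CUBIC))
E
```

```text
t: 19.1
ee_pos: [497.6, 96.4, 264.0]
orientation: [-0.192, 3.135, -0.0]
ft_force: [0.2, 0.4, 0.8]
width: 0.5
grasp_force: 0.0
```

View pics/end.png

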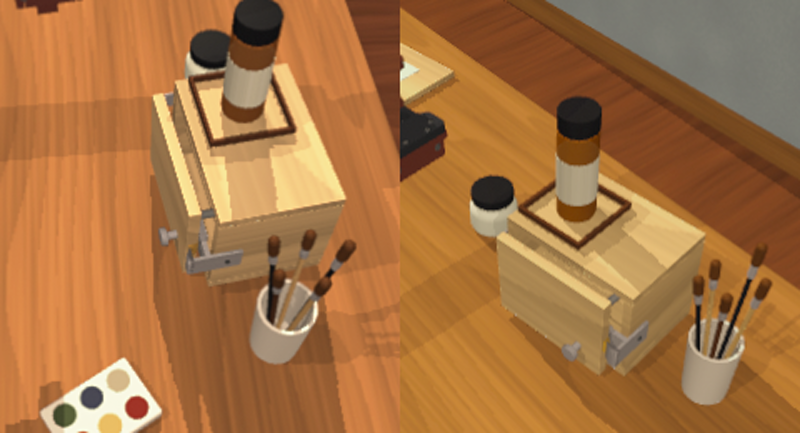

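The door stays parallel to the front with its bolt behind the strike (near 195,260), the jar stands upright in the tray, and the brush pot, tub and palette look undisturbed.

```bash
python3 -c "
from workcell import ctrl;print(ctrl.close_job())"
```

```text
the job is handed in; nothing more can be done
None
```

The jar stands upright in the tray, the door is latched shut (about 11.5 N peak measured push), the brush pot, tub and palette look unmoved, and the job is handed in (no verdict was returned).

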